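Load the slide-out charging tray

TASK

Take the black pull tab of the metal charging tray under the low shelf and pull the tray all the way out to its stop. Then lay the long battery pack gently, flat and right way up, into the tray's empty bay, leaving the tray fully out and everything else on the bench where it is.

Things in the scene. Friction and masses are not known exactly. Their poses are not given: they have to be found in the camera images.
- dock: Fixed dock. Origin on the bench below the middle of the shelf's front edge; x points away from the robot, square to that edge, y left, z up; turned up to 0.13 rad. Plywood shelf 330 (y) x 190 (x 0 to 190) x 15 mm, underside 130 mm above the bench, on four corner posts; stock on top up to 205 mm. Two runners under it, 16 mm high, reach to x = -105 mm.
- tray (a joint): How far the aluminium tray is pulled out towards the robot (dock's -x), m: 0 in, 0.130 at its stop; stiff (3 N), stays where left. Tray 240 (y) x 140 (x) mm, floor 24 mm and rim 38 mm above the bench; at 0 its front face is 23 mm behind the shelf's edge. A grey charger 60 mm wide, top 74 mm above the bench, fills its left part; a strip 36 mm high lies behind the bay.
- tray_tab (a point): Grip point of the tray's black upright pull tab (moves with it, dock's axes): 12 mm behind the tab's front end, 20 mm below its top. Tab 20 (y) x 40 (x) mm, 30 to 80 mm above the bench, on the tray's front face, 80 mm left of its middle. At first it sticks out 17 to 24 mm from under the shelf, 50 mm below it: no room straight down, reach in tilted 30 to 40 degrees.
- tray_bay (a point): Centre of the floor of the tray's empty bay (moves with the tray, dock's axes; 24 mm above the bench). Bay inside 58 mm (x) by 154 mm (y), right behind the tray's front wall, right of the tab and charger; walls 5 mm thick, 14 mm high. The pack lies in it with its length along y, either way round.
- long_pack: The long battery pack: a hard black plastic brick with paper labels, 138 mm (its x) x 46 mm (y) x 40 mm (z), 0.3 to 0.6 kg, lying flat on the bench left or right of the dock, a label uppermost. Origin in the middle of its underside, z up.
- short_pack: Bystander, to be left alone: the other battery pack, same look and section but only 75 x 46 x 40 mm; origin in the middle of its underside.
- wheel: Bystander, to be left alone: black rubber model-car tyre lying flat, 110 mm across, 47 mm high; origin in the middle of its underside.
- screwdriver: Bystander, to be left alone: screwdriver lying on the bench, about 200 mm long; its x axis runs along it.
- glue: Bystander, to be left alone: white bottle standing upright, 48 mm across, 120 mm high.
- brush_pot: Bystander, to be left alone: round wooden pot of brushes, 72 mm across, 180 mm high with the brushes.
- meter: Bystander, to be left alone: grey multimeter lying on its back, 150 x 75 x 41 mm.

How it is judged:
By the outcome, as a careful person would: the job done as asked, in the order asked, and still so for the second after the job is handed in, with the robot touching nothing.
It also fails if it takes over 51 s, if anything falls off the work surface, if the arm or the gripper's body presses on something with over 40 N, if the wrist force passes 120 N, or if a joint passes its speed limit or range.

ROBOT

A 6-joint arm with a two-finger parallel gripper is mounted at the origin on the work surface. World frame = base frame: x ahead of the robot, y to its left, z up, the work surface at z = 0. Lengths are in m, angles in degrees, forces in N, time in s.
With the tool pointing down it reaches from about 0.375 to 0.9 m from the base axis. Payload 3.1 kg.
Tool frame: the origin (TCP) lies between the finger pads; the fingertips stand 11 mm ahead of it and the grasp point (between the pads) lies 8 mm behind it; z points along the fingers, y is the line along which they close (so a half turn about z gives the same grasp; the last joint's range is limited). The gripper opens to 87 mm and grips with 3 to 60 N. Pads are 19 mm wide; open, the fingers measure 117 mm over their backs; the gripper's body (75 mm by 190 mm) begins 51 mm behind the grasp point.
Start: joints at [-10.227, 30.224, 82.088, -0, 67.689, -10.227], TCP at [0.625, 0, 0.234] pointing down, gripper open.
Joint ranges: [-176.69, 176.69], [-43.24, 126.21], [12.49, 139.97], [-82, 262], [0, 151.66], [-163.58, 163.58]. Speed limits (degrees/s): [159.86, 159.86, 180, 180, 180, 180].

INTERFACE

Orientations are given as a 3x3 rotation matrix whose columns are the frame's x, y, z axes.
In Python, from rig import bot, viewer, workorder, models gives the robot as it stands.
- The arm moves only by the shell command python3 -m jog 'ROWS'. ROWS is JSON, a list of rows, each a list of 7 numbers: the opening, from 0 (shut) to 1 (fully open), then the shift along the tool's x, y, z in m, then the turn, a rotation vector about the tool's x, y, z in degrees. In form: [[claw, x, y, z, ax, ay, az], ...]. A call has 1 to 20 rows; each row is the pose to reach, as a shift and turn from the pose commanded when the call began, along the tool's axes at that moment; what a row does not reach only later rows make up. A row lasts 1/8 s, in which the tool goes at most 62.5 mm and 10.7 degrees, less where a joint would pass 70% of its speed; a pose out of reach is approached as far as the arm can. A call with a gripper value outside its range is refused whole. The fingers move at their own pace and stop on an object; the grip force is fixed at half the most. Time passes only in rows, so rows that repeat a pose let the fingers close. It gives the time, the measured TCP pose, the force, the opening and the grip force at its end, in the units of the state.
- bot.read_state(): the state, without advancing time (a new reading comes with each control period).
- viewer.capture(name): name is "scene" or "side" or "wrist"; returns (picture, depth): 480x640x3 uint8, blue, green, red; 480x640 float32, m along the optical axis (not along the pixel's ray), 0 where there is no reading.
- viewer.camera_info(name): a dict with "fx", "fy", "cx", "cy" (pixels), "world_to_cam" (4x4, takes a point from world to camera coordinates). Camera axes: x right, y down, z forward; pixel columns grow to the right and rows downward; lengths in m; the calibration is good to about 2 mm. The wrist camera is an equidistant fisheye: a pixel r from the principal point sees the ray r / f radians off the axis. A picture is of the moment at which its call begins: read the wrist's pose just before it. camera_info takes no time and is no camera call; for the wrist camera it gives the pose at the moment of the call.
- workorder.hand_in(): hands the job in; it is judged then, once.
Trained networks look in the newest picture that a camera, given by its name, has taken for a name from the list of things; names that differ only in an ending like _2 or _b are one class to them, and where a whole thing is asked for, a point or a joint stands for the part that bears it (a point fixed in the world has none). Each returns a list of dicts, best first, with "p" (0 to 1); they miss things now and then, are a little off and sometimes report something else, mostly with a low value. They report only what shows in the picture. A call takes as long as a camera call.
- models.outline_of(camera, thing): "mask" (480x640 bool, what is visible of it).
- models.tip_of(camera, thing): "xyz" ([x, y, z] in m, in world coordinates, good to about 4 mm: a listed point, or the origin of a listed thing).
The state is a dict: "time_s": time; "joint_positions": joint angles; "qvel": joint speeds; "tau": joint torques, N m; "position": TCP position; "tcp_rot": TCP orientation; "force": force on the tool from outside, world axes, zero at the start; "moment": the same for the moment, N m; "opening": opening from 0.0 (shut) to 1.0 (fully open); "grasp_force": force on a finger pad.
Only numpy, scipy, OpenCV 4.12 (cv2) and the standard library are available. Lean on these libraries where they do the work, as an engineer would, in place of code of your own. Each camera call takes 0.05 s, during which the arm holds its last target. There are 200 camera calls.

## Working session

There is one attempt and no reset: what is moved stays moved. The work goes in short steps, Python scripts to look and compute and a shell command to move; the robot and the scene stay as the last step left them, time stands still between calls to the robot, and variables do not carry over. Pictures are saved under pics/ and viewed, at most 10 in all, crops included, and the job is handed in when it is done.

```bash
mkdir -p pics; ls; cat > h.py <<'E'
import numpy as np, cv2
from rig import bot, viewer, workorder, models
def cloud(cam, depth):
    i=viewer.camera_info(cam); v,u=np.mgrid[0:480,0:640]
    P=np.stack([(u-i['cx'])/i['fx']*depth,(v-i['cy'])/i['fy']*depth,depth],-1)
    M=np.linalg.inv(np.array(i['world_to_cam'])); return P@M[:3,:3].T+M[:3,3]
E
python3 - <<'E'
from h import *
out=[]
for c in("scene","side"):
    p,d=viewer.capture(c); out.append(p); np.savez(c+'.npz',p=p,d=d,X=cloud(c,d))
    for t in("dock","tray","tray_tab","tray_bay","long_pack","short_pack"):
        print(c,t,[(np.round(r['xyz'],3).tolist(),round(r['p'],2)) for r in models.tip_of(c,t)[:2]])
    X=cloud(c,d)
    for t in ("long_pack","dock","tray"):
        m=models.outline_of(c,t)
        if m:
            m=m[0]['mask']&(d>0); Q=X[m]; print(t,m.sum(),np.round(np.percentile(Q,[1,50,99],axis=0),3).tolist())
            np.save(f'{c}_{t}.npy',m)
    cv2.imwrite(f'pics/{c}.png',p)
s=bot.read_state();print(s['time_s'],s['position'],np.round(s['tcp_rot'],3).tolist(),s['opening'])
E
```

```text
pics
scene dock [([0.673, -0.018, -0.0], 0.79), ([0.394, -0.015, -0.003], 0.33)]Traceback (most recent call last):
  File "<stdin>", line 6, in <module>
ValueError: it knows: brush_pot, dock, glue, long_pack, meter, screwdriver, short_pack, tray_bay, tray_tab, wheel
```

```bash

python3 - <<'E'
from h import *
for c in("scene","side"):
    p,d=viewer.capture(c); cv2.imwrite(f'pics/{c}.png',p); X=cloud(c,d); np.savez(c+'.npz',p=p,d=d,X=X)
    for t in("dock","tray_tab","tray_bay","long_pack","short_pack"):
        print(c,t,[(np.round(r['xyz'],3).tolist(),round(r['p'],2)) for r in models.tip_of(c,t)[:2]])
    for t in ("long_pack","dock","tray_tab"):
        m=models.outline_of(c,t)
        if m:
            m=m[0]['mask']&(d>0); Q=X[m]; print(t,m.sum(),np.round(np.percentile(Q,[1,50,99],axis=0),3).tolist())
            np.save(f'{c}_{t}.npy',m)
            if t!='tray_tab':
                h=.145 if t=='dock' else .04
                T=Q[abs(Q[:,2]-h)<.006][:,:2].astype(np.float32)
                if len(T)>20: r=cv2.minAreaRect(T*1000); print(' top',len(T),r)
s=bot.read_state();print(s['time_s'],s['position'],np.round(s['tcp_rot'],3).tolist(),s['opening'])
E
```

```text
scene dock [([0.676, -0.021, -0.001], 0.67)]
scene tray_tab [([0.662, 0.06, 0.062], 0.62)]
scene tray_bay [([0.735, -0.051, 0.028], 0.56)]
scene long_pack [([0.45, 0.318, -0.0], 0.63), ([0.394, -0.015, -0.001], 0.52)]
scene short_pack [([0.486, -0.273, 0.001], 0.81), ([0.663, 0.057, 0.062], 0.49)]
long_pack 658 [[0.381, 0.268, 0.003], [0.447, 0.304, 0.036], [0.515, 0.351, 0.047]]
 top 380 ((447.3533630371094, 312.3298034667969), (135.24269104003906, 49.88813018798828), 23.891223907470703)
dock 7512 [[0.587, -0.182, -0.002], [0.758, -0.059, 0.144], [0.878, 0.145, 0.205]]
 top 3484 ((771.3464965820312, -13.242691040039062), (192.36746215820312, 332.84442138671875), 6.690982818603516)
tray_tab 519 [[0.646, -0.135, 0.003], [0.698, -0.032, 0.036], [0.836, 0.068, 0.133]]
side dock [([0.676, -0.019, -0.002], 0.78)]
side tray_tab [([0.66, 0.06, 0.058], 0.67)]
side tray_bay []
side long_pack [([0.446, 0.313, 0.0], 0.6)]
side short_pack [([0.486, -0.271, 0.002], 0.57), ([0.661, 0.059, 0.056], 0.36)]
long_pack 1149 [[0.385, 0.28, 0.001], [0.451, 0.327, 0.038], [0.517, 0.365, 0.044]]
 top 829 ((450.11419677734375, 319.02642822265625), (136.05104064941406, 48.48072052001953), 24.15545082092285)
dock 6875 [[0.591, -0.139, 0.001], [0.762, 0.056, 0.144], [0.872, 0.165, 0.203]]
 top 3498 ((772.8847045898438, -7.8661041259765625), (189.85145568847656, 335.90008544921875), 6.767225742340088)
tray_tab 714 [[0.647, 0.053, 0.001], [0.74, 0.1, 0.039], [0.823, 0.124, 0.14]]
1.0 [6.24999553e-01 4.70532119e-05 2.33565944e-01] [[-0.0, 1.0, 0.0], [1.0, 0.0, -0.0], [-0.0, 0.0, -1.0]] 0.9988914660886027
```

View pics/scene.png

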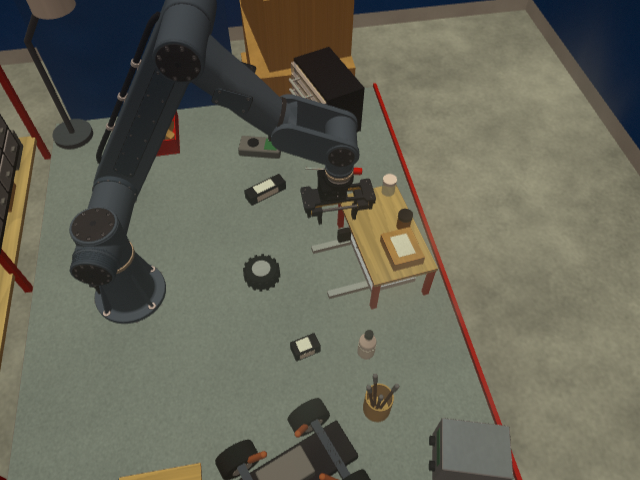

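View pics/side.png

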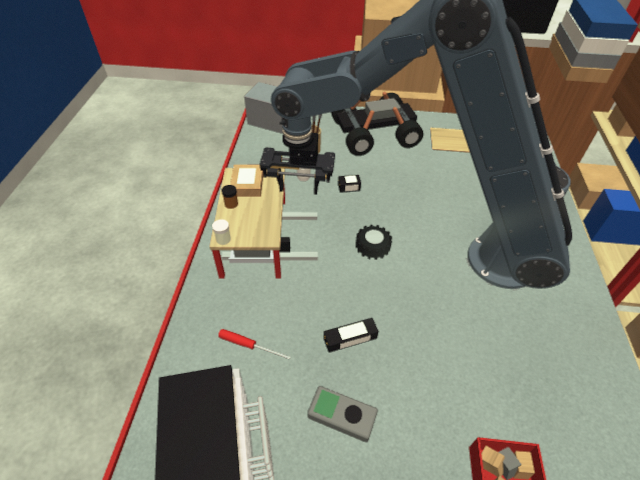

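```bash
cat >> h.py <<'E'
from scipy.spatial.transform import Rotation as Ro
O=np.array([.677,-.021,0]); YAW=6.73; D=Ro.from_euler('z',YAW,degrees=True).as_matrix()
def Rtool(psi,tilt=0,axis='x'):
    """tool down, its y at world yaw psi; then leaned back towards robot by tilt (tip pointing to dock +x)"""
    y=np.array([np.cos(np.radians(psi)),np.sin(np.radians(psi)),0]); z=np.array([0,0,-1.])
    R=np.stack([np.cross(y,z),y,z],1)
    return Ro.from_rotvec(-np.radians(tilt)*D[:,1]).as_matrix()@R
def delta(g,R,back=0):
    """g: world grasp point; TCP = g+8mm z - back*z"""
    s=bot.read_state(); Rc=np.array(s['tcp_rot']); t=np.array(g)+R[:,2]*(.008-back)
    sh=Rc.T@(t-np.array(s['position'])); rv=Ro.from_matrix(Rc.T@R).as_rotvec(degrees=True)
    print('t',round(s['time_s'],2),'target',np.round(t,4),'shift',np.round(sh,4).tolist(),'turn',np.round(rv,2).tolist())
dw=lambda x,y,z: O+D@np.array([x,y,z])
E
python3 - <<'E'
from h import *
R=Rtool(YAW-90,40); print(R.round(3).tolist())
g=dw(-.010,.081,.060)
for b in(.13,0): delta(g,R,b)
E
```

```text
[[0.761, 0.117, 0.638], [0.09, -0.993, 0.075], [0.643, 0.0, -0.766]]
t 1.0 target [0.5797 0.0491 0.1535] shift [0.049, -0.0453, 0.0801] turn [-28.97, 32.59, 79.61]
t 1.0 target [0.6627 0.0589 0.0539] shift [0.0588, 0.0377, 0.1797] turn [-28.97, 32.59, 79.61]
```

```bash
python3 -m jog '[[1,0.03,-0.045,0.03,-14.5,16.3,39.8],[1,0.03,-0.045,0.03,-14.5,16.3,39.8],[1,0.03,-0.045,0.03,-14.5,16.3,39.8],[1,0.03,-0.045,0.03,-14.5,16.3,39.8],[1,0.049,-0.0453,0.0801,-28.97,32.59,79.61],[1,0.049,-0.0453,0.0801,-28.97,32.59,79.61],[1,0.049,-0.0453,0.0801,-28.97,32.59,79.61],[1,0.049,-0.0453,0.0801,-28.97,32.59,79.61],[1,0.049,-0.0453,0.0801,-28.97,32.59,79.61],[1,0.049,-0.0453,0.0801,-28.97,32.59,79.61],[1,0.049,-0.0453,0.0801,-28.97,32.59,79.61],[1,0.049,-0.0453,0.0801,-28.97,32.59,79.61]]'
python3 - <<'E'
from h import *
R=Rtool(YAW-90,40)
p,d=viewer.capture('wrist'); cv2.imwrite('pics/w1.png',p)
print(models.tip_of('wrist','tray_tab')[:2]); print(models.tip_of('wrist','dock')[:1])
for c in('scene','side'):
    viewer.capture(c); print(c,models.tip_of(c,'tray_tab')[:2])
delta(dw(-.010,.081,.060),R,0)
E
```

```text
time_s: 2.5
position: [0.5791, 0.0494, 0.1531]
tcp_rot: [[0.762, 0.118, 0.637], [0.09, -0.993, 0.076], [0.642, -0.001, -0.767]]
force: [0.0, 0.1, 0.1]
opening: 1.001
grasp_force: 0.0
[{'xyz': [0.6567, 0.059, 0.0626], 'p': 0.79}]
[]
scene [{'xyz': [0.6622, 0.0586, 0.0616], 'p': 0.97}]
side [{'xyz': [0.6614, 0.062, 0.0589], 'p': 0.93}]
t 2.85 target [0.6627 0.0589 0.0539] shift [-0.0006, -0.0003, 0.13] turn [0.0, -0.03, 0.04]
```

View pics/w1.png

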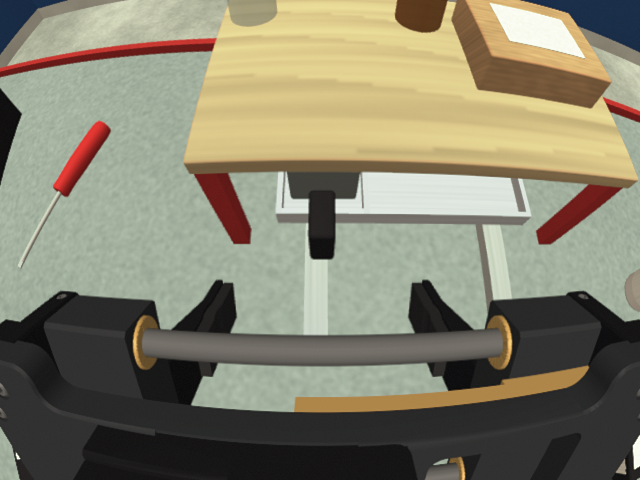

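Tab at about (322,225), centred between the open fingers at (225,330) and (420,330), below the shelf edge. Advancing and gripping.

```bash
python3 -m jog '[[1,0,0,0.04,0,0,0],[1,0,0,0.08,0,0,0],[1,0,0,0.105,0,0,0],[1,0,0,0.12,0,0,0],[1,0,0,0.13,0,0,0],[1,0,0,0.13,0,0,0],[0,0,0,0.13,0,0,0],[0,0,0,0.13,0,0,0],[0,0,0,0.13,0,0,0],[0,0,0,0.13,0,0,0],[0,0,0,0.13,0,0,0],[0,0,0,0.13,0,0,0]]'
```

```text
time_s: 4.35
position: [0.6626, 0.0588, 0.0538]
tcp_rot: [[0.761, 0.117, 0.638], [0.09, -0.993, 0.075], [0.643, -0.0, -0.766]]
force: [-0.1, -0.9, -0.5]
opening: 0.404
grasp_force: 0.0
```

```bash
python3 -m jog '[[0,0,0,0,0,0,0],[0,0,0,0,0,0,0],[0,0,0,0,0,0,0],[0,0,0,0,0,0,0],[0,0,0,0,0,0,0],[0,-0.006,0,-0.005,0,0,0],[0,-0.013,0,-0.011,0,0,0]]'
```

```text
time_s: 5.22
position: [0.6461, 0.0578, 0.0538]
tcp_rot: [[0.76, 0.119, 0.639], [0.091, -0.993, 0.077], [0.644, 0.0, -0.765]]
force: [3.2, 6.9, -4.1]
opening: 0.223
grasp_force: 30.0
```

```bash
python3 -m jog '[[0,-0.01,0,-0.0084,0,0,0],[0,-0.02,0,-0.0168,0,0,0],[0,-0.03,0,-0.0252,0,0,0],[0,-0.04,0,-0.0336,0,0,0],[0,-0.05,0,-0.042,0,0,0],[0,-0.06,0,-0.0504,0,0,0],[0,-0.07,0,-0.0588,0,0,0],[0,-0.078,0,-0.0655,0,0,0],[0,-0.083,0,-0.0697,0,0,0],[0,-0.083,0,-0.0697,0,0,0]]'
```

```text
time_s: 6.48
position: [0.5385, 0.0454, 0.0538]
tcp_rot: [[0.76, 0.122, 0.639], [0.093, -0.993, 0.079], [0.643, -0.0, -0.766]]
force: [2.7, 8.7, -3.3]
opening: 0.228
grasp_force: 30.0
```

```bash
python3 -m jog '[[0,-0.0023,0,-0.0019,0,0,0],[0,-0.0045,0,-0.0038,0,0,0],[0,-0.0055,0,-0.0046,0,0,0],[0,-0.0055,0,-0.0046,0,0,0]]'
```

```text
time_s: 6.98
position: [0.5383, 0.0453, 0.054]
tcp_rot: [[0.751, 0.129, 0.647], [0.1, -0.992, 0.082], [0.652, 0.003, -0.758]]
force: [23.8, 19.9, -20.1]
opening: 0.227
grasp_force: 30.1
```

```bash
python3 -m jog '[[0,0.004,0,0.0034,0,0,0],[0,0.004,0,0.0034,0,0,0],[1,0.004,0,0.0034,0,0,0],[1,0.004,0,0.0034,0,0,0],[1,0.004,0,0.0034,0,0,0],[1,0.004,0,0.0034,0,0,0],[1,0.004,0,0.0034,0,0,0],[1,0.004,0,-0.03,0,0,0],[1,0.004,0,-0.08,0,0,0],[1,0.004,0,-0.13,0,0,0],[1,0.004,0,-0.18,0,0,0],[1,0.004,0,-0.18,0,0,0]]'
python3 - <<'E'
from h import *
for c in('scene','side'):
    p,d=viewer.capture(c); X=cloud(c,d); cv2.imwrite(f'pics/{c}2.png',p)
    for t in('tray_tab','tray_bay','long_pack'):
        for r in models.tip_of(c,t)[:2]: print(c,t,np.round(r['xyz'],4),round(r['p'],2), 'dock',np.round(D.T@(np.array(r['xyz'])-O),4))
    m=models.outline_of(c,'long_pack')
    if m:
        Q=X[m[0]['mask']&(d>0)]; T=Q[abs(Q[:,2]-.04)<.006][:,:2].astype(np.float32)
        print(len(T),cv2.minAreaRect(T*1000))
b=cv2.imread('pics/side2.png')[130:400,150:450]; cv2.imwrite('pics/side2c.png',cv2.resize(b,None,fx=2,fy=2))
E
```

```text
time_s: 8.48
position: [0.432, 0.0301, 0.2049]
tcp_rot: [[0.767, 0.117, 0.631], [0.092, -0.993, 0.073], [0.636, 0.002, -0.772]]
force: [-0.3, 0.2, -0.0]
opening: 0.995
grasp_force: 0.0
scene tray_tab [0.5359 0.0416 0.0636] 0.94 dock [-0.1328  0.0787  0.0636]
scene tray_bay [ 0.6124 -0.0638  0.0265] 0.7 dock [-0.0692 -0.0349  0.0265]
scene long_pack [ 0.4495  0.3155 -0.0026] 0.86 dock [-0.1865  0.3608 -0.0026]
285 ((457.3914794921875, 317.8155822753906), (113.46334838867188, 51.18743133544922), 25.568893432617188)
side tray_tab [0.5367 0.045  0.0582] 0.77 dock [-0.1316  0.082   0.0582]
side tray_tab [ 0.4492  0.3146 -0.0012] 0.72 dock [-0.1869  0.36   -0.0012]
side tray_bay [ 0.6138 -0.0652  0.0243] 0.8 dock [-0.0679 -0.0365  0.0243]
side long_pack [0.448  0.3177 0.0014] 0.74 dock [-0.1877  0.3632  0.0014]
818 ((449.8823547363281, 320.1405944824219), (137.31996154785156, 46.32079315185547), 23.71450424194336)
```

View pics/side2c.png

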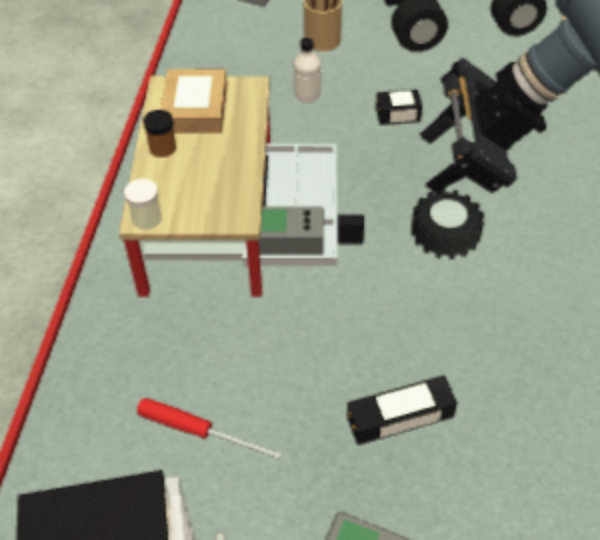

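The tray is fully out at (300,205 in the crop), with the charger at its near end. The tab is at (350,229) and the pack at (403,408). Now measuring the bay from depth and working out the pack grasp.

```bash
python3 - <<'E'
from h import *
for c in('scene','side'):
    p,d=viewer.capture(c); X=cloud(c,d); Q=(X[d>0]-O)@D
    sh=Q[(abs(Q[:,2]-.145)<.004)&(abs(Q[:,1])<.15)]; print(c,'shelf x0',np.percentile(sh[:,0],[0,.5,2]).round(4),'z',np.median(sh[:,2]).round(4), len(sh))
    t=(Q[:,0]>-.14)&(Q[:,0]<-.005)&(Q[:,1]>-.15)&(Q[:,1]<.06)
    f=Q[t&(abs(Q[:,2]-.024)<.004)&(Q[:,1]<.035)]; r=Q[t&(abs(Q[:,2]-.038)<.004)]
    print(' floor',len(f),np.percentile(f,[1,50,99],axis=0).round(4).tolist()); print(' rim',len(r),np.percentile(r,[1,50,99],axis=0).round(4).tolist())
    # tray front outer face, by height jump: per y-slice smallest x with z>.02
    for y0 in np.arange(-.1,.03,.02):
        s=Q[t&(abs(Q[:,1]-y0)<.01)&(Q[:,2]>.03)&(Q[:,2]<.042)]
        if len(s): print('  y%.2f'%y0,s[:,0].min().round(4),end='')
    print()
R=Rtool(23.8-90); g=[.4495,.318,.039]
delta(g,R,.13); delta(g,R,0); print(np.round(bot.read_state()['joint_positions'],1))
E
```

```text
scene shelf x0 [-0.7107 -0.6804 -0.6226] z 0.1443 2997
 floor 904 [[-0.107, -0.12, 0.0201], [-0.0563, -0.0421, 0.0233], [-0.0058, 0.0338, 0.0278]]
 rim 264 [[-0.1074, -0.1226, 0.0341], [-0.0562, -0.0113, 0.0373], [-0.006, 0.0556, 0.0418]]
  y-0.10 -0.1083  y-0.08 -0.1072  y-0.06 -0.1074  y-0.04 -0.1071  y-0.02 -0.1074  y0.00 -0.1071  y0.02 -0.1074
side shelf x0 [0.0015 0.0023 0.0043] z 0.1444 3158
 floor 725 [[-0.0979, -0.1153, 0.0202], [-0.0555, -0.0541, 0.0234], [-0.0056, 0.0202, 0.0277]]
 rim 184 [[-0.1046, -0.1199, 0.0341], [-0.0877, -0.0637, 0.0372], [-0.0085, 0.0513, 0.041]]
  y-0.10 -0.1046  y-0.08 -0.1043  y-0.06 -0.1041  y-0.04 -0.104  y-0.02 -0.1038  y0.00 -0.1035  y0.02 -0.1033
t 9.07 target [0.4495 0.318  0.161 ] shift [0.0132, -0.2832, 0.0645] turn [5.74, -38.93, -16.39]
t 9.07 target [0.4495 0.318  0.031 ] shift [-0.069, -0.283, 0.1652] turn [5.74, -38.93, -16.39]
[-24.7  17.3 139.9 120.7  22.6 -58. ]
```

```bash
python3 -m jog '[[1,0.003,-0.07,-0.03,0,0,0],[1,0.013,-0.14,0.03,2.9,-19.5,-8.2],[1,0.013,-0.2,0.0645,2.9,-19.5,-8.2],[1,0.0132,-0.2832,0.0645,5.74,-38.93,-16.39],[1,0.0132,-0.2832,0.0645,5.74,-38.93,-16.39],[1,0.0132,-0.2832,0.0645,5.74,-38.93,-16.39],[1,0.0132,-0.2832,0.0645,5.74,-38.93,-16.39],[1,0.0132,-0.2832,0.0645,5.74,-38.93,-16.39],[1,0.0132,-0.2832,0.0645,5.74,-38.93,-16.39],[1,0.0132,-0.2832,0.0645,5.74,-38.93,-16.39]]'
python3 - <<'E'
from h import *
print(np.round(bot.read_state()['joint_positions'],1))
i=viewer.camera_info('wrist'); p,d=viewer.capture('wrist'); cv2.imwrite('pics/w2.png',p)
print([(np.round(r['xyz'],4),r['p']) for r in models.tip_of('wrist','long_pack')[:2]])
m=models.outline_of('wrist','long_pack')
if m:
    m=m[0]['mask']&(d>0); v,u=np.nonzero(m); z=d[m]
    a=(u-i['cx'])/i['fx']; b=(v-i['cy'])/i['fy']; r=np.hypot(a,b); k=np.tan(r)/np.maximum(r,1e-6)
    P=np.stack([a*k*z,b*k*z,z],1); M=np.linalg.inv(np.array(i['world_to_cam'])); Q=P@M[:3,:3].T+M[:3,3]
    T=Q[abs(Q[:,2]-.04)<.004][:,:2].astype(np.float32); print(len(T),np.median(Q[:,2]),cv2.minAreaRect(T*1000))
E
```

```text
time_s: 10.32
position: [0.4488, 0.3172, 0.1606]
tcp_rot: [[0.922, 0.382, 0.065], [0.378, -0.923, 0.065], [0.085, -0.036, -0.996]]
force: [1.0, 0.8, -0.6]
opening: 1.001
grasp_force: 0.0
[ 22.5  28.5 100.9   2.8  45.7  88.2]
[(array([0.4496, 0.3157, 0.0015]), 0.75)]
9771 0.04058628804832243 ((447.3334045410156, 317.76116943359375), (137.08529663085938, 46.366790771484375), 23.86653709411621)
```

View pics/w2.png

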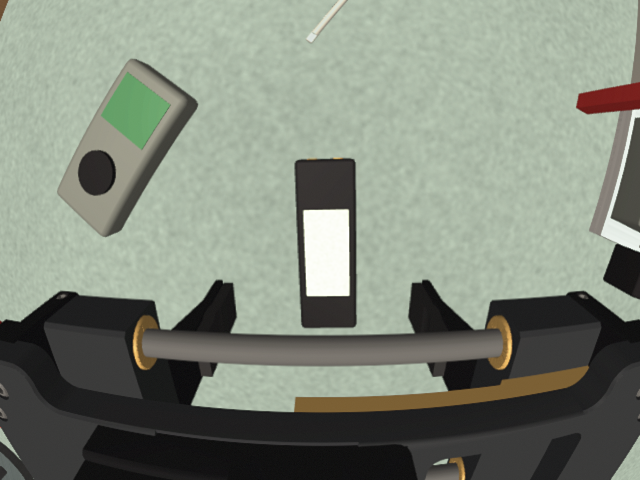

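The label-up pack is at (327,243), aligned and centred between the fingers.

```bash
python3 -m jog '[[1,0,0,0,0,0,0],[1,0,0,0,0,0,0]]'; python3 - <<'E'
from h import *
delta([.4483,.3175,.039],Rtool(23.85-90),0)
E
```

```text
time_s: 10.72
position: [0.4481, 0.3164, 0.1611]
tcp_rot: [[0.922, 0.382, 0.068], [0.378, -0.923, 0.072], [0.09, -0.04, -0.995]]
force: [0.3, 0.1, -0.3]
opening: 1.001
grasp_force: 0.0
t 10.72 target [0.4483 0.3175 0.031 ] shift [-0.0111, 0.0043, 0.1295] turn [-2.25, -5.18, -1.47]
```

```bash
python3 -m jog '[[1,-0.005,0.002,0.03,-2.25,-5.18,-1.47],[1,-0.008,0.003,0.07,-2.25,-5.18,-1.47],[1,-0.0105,0.004,0.1,-2.25,-5.18,-1.47],[1,-0.011,0.0043,0.12,-2.25,-5.18,-1.47],[1,-0.0111,0.0043,0.1295,-2.25,-5.18,-1.47],[1,-0.0111,0.0043,0.1295,-2.25,-5.18,-1.47],[1,-0.0111,0.0043,0.1295,-2.25,-5.18,-1.47],[0,-0.0111,0.0043,0.1295,-2.25,-5.18,-1.47],[0,-0.0111,0.0043,0.1295,-2.25,-5.18,-1.47],[0,-0.0111,0.0043,0.1295,-2.25,-5.18,-1.47],[0,-0.0111,0.0043,0.1295,-2.25,-5.18,-1.47],[0,-0.0111,0.0043,0.1295,-2.25,-5.18,-1.47],[0,-0.0111,0.0043,0.1295,-2.25,-5.18,-1.47],[0,-0.0111,0.0043,0.1295,-2.25,-5.18,-1.47]]'
python3 - <<'E'
from h import *
print(np.round(bot.read_state()['tcp_rot'],4).tolist())
E
```

```text
time_s: 12.48
position: [0.4502, 0.319, 0.0313]
tcp_rot: [[0.914, 0.406, 0.002], [0.406, -0.914, 0.001], [0.002, 0.0, -1.0]]
force: [-0.1, 0.2, 0.4]
opening: 0.527
grasp_force: 30.0
[[0.914, 0.4057, 0.0023], [0.4057, -0.914, 0.0005], [0.0023, 0.0005, -1.0]]
```

```bash
python3 -m jog '[[0,0,0,-0.01,0,0,0],[0,0,0,-0.035,0,0,0],[0,0,0,-0.07,0,0,0],[0,0,0,-0.105,0,0,0],[0,0,0,-0.13,0,0,0],[0,0,0,-0.13,0,0,0],[0,0,0,-0.13,0,0,0]]'
python3 - <<'E'
from h import *
R=Rtool(YAW,17); print(np.round(D.T@R,3).tolist())
def go(x,y,z): delta(dw(x,y,z)-.008*R[:,2],R)
go(-.1027,-.035,.1606); print(np.round(bot.read_state()['joint_positions'],1))
E
```

```text
time_s: 13.35
position: [0.4488, 0.3184, 0.1604]
tcp_rot: [[0.914, 0.406, 0.0], [0.406, -0.914, -0.0], [-0.0, 0.0, -1.0]]
force: [-0.2, -0.3, -4.4]
opening: 0.528
grasp_force: 30.0
[[0.0, 0.956, 0.292], [1.0, 0.0, 0.0], [0.0, 0.292, -0.956]]
t 13.35 target [ 0.5791 -0.0678  0.1606] shift [-0.0375, 0.4059, -0.0] turn [-14.63, 10.82, -72.23]
[23.7 30.2 97.  -0.  52.8 89.8]
```

```bash
python3 -m jog '[[0,-0.003,0.03,0,-1.2,0.9,-6],[0,-0.006,0.065,0,-2.4,1.8,-12],[0,-0.01,0.105,0,-3.65,2.7,-18],[0,-0.014,0.15,0,-4.9,3.6,-24],[0,-0.018,0.195,0,-6.1,4.5,-30],[0,-0.022,0.24,0,-7.3,5.4,-36],[0,-0.026,0.28,0,-8.5,6.3,-42],[0,-0.03,0.32,0,-9.7,7.2,-48],[0,-0.033,0.355,0,-10.9,8.1,-54],[0,-0.035,0.38,0,-12.2,9,-60],[0,-0.037,0.398,0,-13.4,9.9,-66],[0,-0.0375,0.4059,0,-14.63,10.82,-72.23],[0,-0.0375,0.4059,0,-14.63,10.82,-72.23],[0,-0.0375,0.4059,0,-14.63,10.82,-72.23],[0,-0.0375,0.4059,0,-14.63,10.82,-72.23]]'
python3 - <<'E'
from h import *
s=bot.read_state(); print(np.round(s['joint_positions'],1), np.round(D.T@np.array(s['tcp_rot']),3).tolist())
R=Rtool(YAW,17)
def go(x,y,z): delta(dw(x,y,z)-.008*R[:,2],R)
go(-.0827,-.035,.0906);go(-.0827,-.035,.0606)
i=viewer.camera_info('wrist'); p,d=viewer.capture('wrist'); cv2.imwrite('pics/w3.png',p)
for t in('tray_bay','tray_tab'): print(t,[(np.round(D.T@(np.array(r['xyz'])-O),4),round(r['p'],2)) for r in models.tip_of('wrist',t)[:2]])
for c in('scene','side'):
    p,d=viewer.capture(c)
    print(c,[(np.round(D.T@(np.array(r['xyz'])-O),4),round(r['p'],2)) for r in models.tip_of(c,'tray_tab')[:1]])
    Q=(cloud(c,d)[d>0]-O)@D; s=Q[(abs(Q[:,0]+.07)<.03)&(Q[:,1]<.06)&(Q[:,1]>-.14)&(Q[:,2]>.12)&(Q[:,2]<.19)]
    m=models.outline_of(c,'long_pack')
    if m:
        K=(cloud(c,d)[m[0]['mask']&(d>0)]-O)@D; print('pack',m[0]['p'],np.percentile(K,[1,50,99],axis=0).round(3).tolist())
E
```

```text
time_s: 15.22
position: [0.5798, -0.0665, 0.161]
tcp_rot: [[-0.117, 0.949, 0.291], [0.993, 0.112, 0.036], [0.002, 0.294, -0.956]]
force: [0.1, -0.2, -3.9]
opening: 0.524
grasp_force: 30.0
[-21.7  28.2 104.6  15.   33.  -40. ] [[-0.0, 0.956, 0.294], [1.0, -0.0, 0.002], [0.002, 0.294, -0.956]]
t 15.22 target [ 0.599  -0.0655  0.0906] shift [-0.0013, -0.0024, 0.0729] turn [0.07, -0.09, -0.01]
t 15.22 target [ 0.599  -0.0655  0.0606] shift [-0.0014, -0.0112, 0.1016] turn [0.07, -0.09, -0.01]
tray_bay []
tray_tab [(array([-0.1342,  0.0823,  0.0625]), 0.9)]
scene [(array([-0.2824,  0.0381,  0.0003]), 0.46)]
pack 0.86 [[-0.125, -0.11, 0.02], [-0.102, -0.076, 0.166], [-0.073, -0.013, 0.178]]
side [(array([-0.1597,  0.5652, -0.001 ]), 0.69)]
pack 0.73 [[-0.123, -0.072, 0.13], [-0.099, 0.005, 0.166], [-0.073, 0.036, 0.177]]
```

View pics/w3.png

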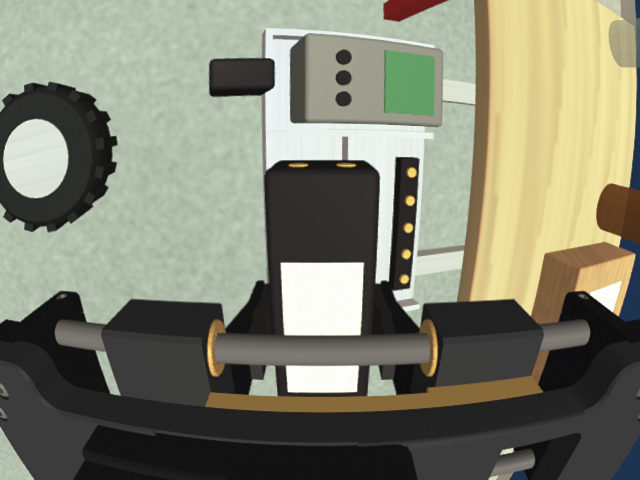

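The pack is held over the bay at (323,270). Its left end sits short of the charger and the contact strip at (407,225) lies behind the bay. Descending.

```bash
python3 -m jog '[[0,-0.001,-0.001,0.025,0.07,-0.09,0],[0,-0.0013,-0.0024,0.05,0.07,-0.09,0],[0,-0.0013,-0.0024,0.0729,0.07,-0.09,0],[0,-0.0013,-0.0054,0.0825,0.07,-0.09,0],[0,-0.0014,-0.0083,0.092,0.07,-0.09,0],[0,-0.0014,-0.01,0.0975,0.07,-0.09,0],[0,-0.0014,-0.01,0.0975,0.07,-0.09,0]]'
python3 - <<'E'
from h import *
s=bot.read_state(); print(np.round(D.T@(np.array(s['position'])-O),4))
E
```

```text
time_s: 16.55
position: [0.5992, -0.0664, 0.0653]
tcp_rot: [[-0.117, 0.949, 0.291], [0.993, 0.112, 0.034], [-0.001, 0.293, -0.956]]
force: [0.2, -0.3, -4.0]
opening: 0.528
grasp_force: 30.0
[-0.0825 -0.036   0.0653]
```

```bash
python3 -m jog '[[0,0,-0.0006,0.0019,0,0,0],[0,0,-0.001,0.0033,0,0,0],[0,0,-0.0012,0.0038,0,0,0],[0,0,-0.0012,0.0038,0,0,0]]'
python3 -m jog '[[0,0,-0.0002,0.0007,0,0,0],[0,0,-0.0002,0.0007,0,0,0]]'
```

```text
time_s: 17.05
position: [0.5994, -0.0664, 0.0614]
tcp_rot: [[-0.117, 0.949, 0.292], [0.993, 0.112, 0.034], [-0.001, 0.294, -0.956]]
force: [0.4, 0.3, -3.9]
opening: 0.53
grasp_force: 30.0
time_s: 17.3
position: [0.5995, -0.0664, 0.0607]
tcp_rot: [[-0.117, 0.949, 0.292], [0.993, 0.112, 0.033], [-0.001, 0.294, -0.956]]
force: [0.6, -0.4, -2.9]
opening: 0.524
grasp_force: 30.0
```

```bash
python3 -m jog '[[0,0,-0.0002,0.0007,0,0,0],[0,0,-0.0002,0.0007,0,0,0]]'; python3 -m jog '[[0.53,0,0,0,0,0,0],[0.535,0,0,0,0,0,0],[0.54,0,0,0,0,0,0],[0.545,0,0,0,0,0,0],[0.55,0,0,0,0,0,0],[0.555,0,0,0,0,0,0],[0.56,0,0,0,0,0,0],[0.565,0,0,0,0,0,0],[0.57,0,0,0,0,0,0],[0.575,0,0,0,0,0,0]]'
python3 - <<'E'
from h import *
for c in('side','scene'):
    p,d=viewer.capture(c); m=models.outline_of(c,'long_pack'); 
    if m:
        K=(cloud(c,d)[m[0]['mask']&(d>0)]-O)@D; K=K[K[:,2]>.05]; A=np.c_[K[:,:2],np.ones(len(K))]
        print(c,len(K),np.percentile(K,[1,50,99],axis=0).round(3).tolist(), 'slope x,y',np.linalg.lstsq(A,K[:,2],rcond=None)[0].round(3))
E
```

```text
time_s: 17.55
position: [0.5996, -0.0665, 0.0606]
tcp_rot: [[-0.117, 0.949, 0.292], [0.993, 0.112, 0.033], [-0.001, 0.294, -0.956]]
force: [-1.8, -0.7, 3.7]
opening: 0.523
grasp_force: 30.0
time_s: 18.8
position: [0.5993, -0.0663, 0.0598]
tcp_rot: [[-0.117, 0.949, 0.291], [0.993, 0.112, 0.034], [-0.001, 0.293, -0.956]]
force: [1.0, -0.4, -0.3]
opening: 0.571
grasp_force: 0.5
side 384 [[-0.103, -0.091, 0.051], [-0.082, -0.005, 0.067], [-0.054, 0.034, 0.075]] slope x,y [ 0.102 -0.043  0.074]
scene 426 [[-0.105, -0.112, 0.051], [-0.082, -0.075, 0.067], [-0.058, 0.014, 0.126]] slope x,y [0.084 0.049 0.078]
```

```bash
python3 -m jog '[[0.58,0,0,0,0,0,0],[0.585,0,0,0,0,0,0],[0.59,0,0,0,0,0,0],[0.595,0,0,0,0,0,0],[0.6,0,0,0,0,0,0],[0.605,0,0,0,0,0,0],[0.61,0,0,0,0,0,0],[0.615,0,0,0,0,0,0],[0.62,0,0,0,0,0,0],[0.63,0,0,0,0,0,0],[0.65,0,0,0,0,0,0],[0.67,0,0,0,0,0,0],[0.69,0,0,0,0,0,0],[0.69,0,0,0,0,0,0]]'
python3 - <<'E'
from h import *
i=viewer.camera_info('wrist'); p,d=viewer.capture('wrist'); cv2.imwrite('pics/w4.png',p)
E
```

```text
time_s: 20.75
position: [0.5995, -0.0664, 0.0599]
tcp_rot: [[-0.117, 0.949, 0.292], [0.993, 0.112, 0.034], [-0.001, 0.294, -0.956]]
force: [1.1, 0.7, -0.6]
opening: 0.687
grasp_force: 0.6
```

View pics/w4.png

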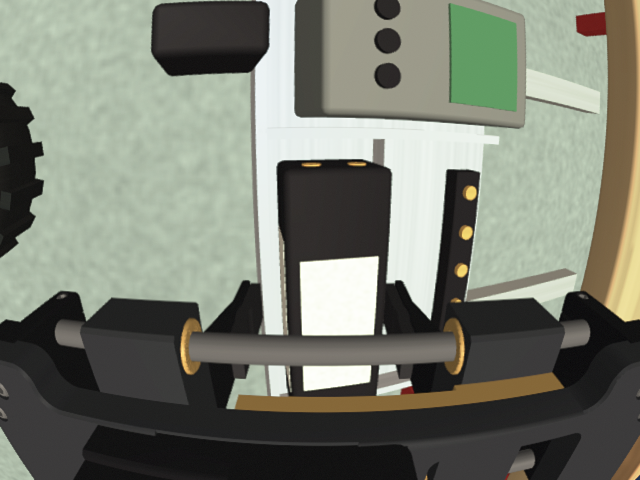

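The pack now sits level, clear of the right pad at (400,310), with its left side face visible. Opening a bit more, then retreating.

```bash
python3 -m jog '[[0.72,0,0,0,0,0,0],[0.76,0,0,0,0,0,0],[0.8,0,0,0,0,0,0],[0.8,0,0,0,0,0,0]]'
python3 -m jog '[[0.8,0,0,-0.005,0,0,0],[0.8,0,0,-0.015,0,0,0],[0.8,0,0,-0.03,0,0,0],[0.8,0,0,-0.06,0,0,0],[0.8,0,0,-0.1,0,0,0],[0.8,0,0,-0.14,0,0,0],[0.8,0,-0.03,-0.16,0,0,0],[0.8,0,-0.03,-0.16,0,0,0]]'
python3 - <<'E'
from h import *
i=viewer.camera_info('wrist'); p,d=viewer.capture('wrist'); cv2.imwrite('pics/w5.png',p)
m=models.outline_of('wrist','long_pack')
v,u=np.mgrid[0:480,0:640]; a=(u-i['cx'])/i['fx']; b=(v-i['cy'])/i['fy']; r=np.hypot(a,b); k=np.tan(r)/np.maximum(r,1e-6)
P=np.stack([a*k*d,b*k*d,d],-1); M=np.linalg.inv(np.array(i['world_to_cam'])); Q=(P@M[:3,:3].T+M[:3,3]-O)@D
if m:
    K=Q[m[0]['mask']&(d>0)]; T=K[abs(K[:,2]-.064)<.012]; print(len(T),np.percentile(T,[1,50,99],axis=0).round(4).tolist())
    C=T[np.argsort(-T[:,2])][:int(len(T)*.8)]; print('slope',np.linalg.lstsq(np.c_[C[:,:2],np.ones(len(C))],C[:,2],rcond=None)[0].round(3), cv2.minAreaRect(C[:,:2].astype(np.float32)*1000))
for c in('wrist','scene','side'):
    if c!='wrist': viewer.capture(c)
    for t in('long_pack','tray_tab','tray_bay'): print(c,t,[(np.round(D.T@(np.array(r['xyz'])-O),4),round(r['p'],2)) for r in models.tip_of(c,t)[:1]])
E
```

```text
time_s: 21.3
position: [0.5988, -0.0661, 0.0597]
tcp_rot: [[-0.117, 0.95, 0.291], [0.993, 0.112, 0.034], [-0.0, 0.293, -0.956]]
force: [0.3, -0.7, 0.3]
opening: 0.79
grasp_force: 0.0
time_s: 22.3
position: [0.5222, -0.0748, 0.2057]
tcp_rot: [[-0.116, 0.949, 0.292], [0.993, 0.111, 0.033], [-0.001, 0.294, -0.956]]
force: [0.0, -0.0, 0.9]
opening: 0.802
grasp_force: 0.0
7661 [[-0.0966, -0.1047, 0.0534], [-0.0772, -0.0322, 0.0646], [-0.0517, 0.0296, 0.0664]]
slope [ 0.001 -0.002  0.065] ((-73.70651245117188, -38.578697204589844), (136.54954528808594, 45.57072830200195), 89.98101806640625)
wrist long_pack [(array([-0.0708, -0.0416,  0.0268]), 0.79)]
wrist tray_tab [(array([-0.1327,  0.0814,  0.0627]), 0.93)]
wrist tray_bay []
scene long_pack [(array([-0.0689, -0.0407,  0.0217]), 0.7)]
scene tray_tab [(array([-0.1325,  0.0799,  0.0596]), 0.86)]
scene tray_bay [(array([-0.0688, -0.0355,  0.027 ]), 0.88)]
side long_pack [(array([-0.0734, -0.0395,  0.0201]), 0.67)]
side tray_tab []
side tray_bay [(array([-0.0717, -0.0383,  0.0249]), 0.64)]
```

View pics/w5.png

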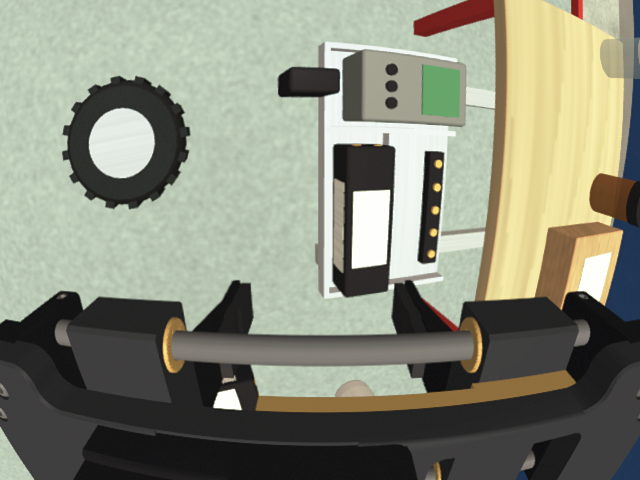

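The pack lies flat in the bay at (363,220). Final check that the tray has not crept in.

```bash
python3 - <<'E'
from h import *
for c in('scene','side'):
    p,d=viewer.capture(c); Q=(cloud(c,d)[d>0]-O)@D; t=(Q[:,0]>-.14)&(Q[:,0]<-.005)
    print(c,[Q[t&(abs(Q[:,1]-y0)<.01)&(Q[:,2]>.03)&(Q[:,2]<.042)][:,0].min().round(4) for y0 in np.arange(-.1,.03,.02)])
E
```

```text
scene [np.float64(-0.1079), np.float64(-0.1073), np.float64(-0.1062), np.float64(-0.1074), np.float64(-0.1071), np.float64(-0.1074), np.float64(-0.1065)]
side [np.float64(-0.1046), np.float64(-0.1044), np.float64(-0.1042), np.float64(-0.104), np.float64(-0.1037), np.float64(-0.1035), np.float64(-0.1033)]
```

Unchanged, so handing in.

```bash
python3 -c "
from rig import workorder; print(workorder.hand_in())"
```

```text
the job is handed in; nothing more can be done
None
```

The job is handed in at about 23 s: the tray is out at its stop and did not creep back, the long pack lies flat, label up and centred in the bay, and nothing else was touched; no verdict was returned.

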